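Build the sealing stack on the free loading plate

ROBOT

A 6-joint arm with a two-finger parallel gripper is mounted at the origin on the work surface. World frame = base frame: x ahead of the robot, y to its left, z up, the work surface at z = 0. Lengths are in m, angles in rad, forces in N, time in s.
With the tool pointing down it reaches from about 0.325 to 0.775 m from the base axis. Payload 9.3 kg.
Tool frame: the origin (TCP) lies midway between the tips of the shut fingers; the grasp point (between the pads) lies 19 mm behind it (bot.pinch_z is the z of the grasp point in the tool frame, in m); z points along the fingers, y is the line along which they close (so a half turn about z gives the same grasp; the last joint's range is limited). The gripper opens to 85 mm and grips with 20 to 120 N. Pads are 22 mm wide; open, the fingers measure 114 mm over their backs; the gripper's body (76 mm by 85 mm) begins 54 mm behind the grasp point. The pads swing forward as they close: fully open they stand 13 mm farther back than shut.
Start: joints at [1.163, 0.259, 0.021, 1.334, 0, 1.418], TCP at [0.139, 0.532, 0.231] pointing down, gripper open.
Joint ranges: [-3.04, 3.04], [-0.91, 1.82], [-1.04, 1.36], [-1.92, 1.95], [-1.52, 1.45], [-3.14, 3.14]. Speed limits (rad/s): [2.22, 2.22, 2.79, 3.14, 3.14, 3.14].

INTERFACE

Orientations are given as a rotation vector (axis times angle).
In Python, from workcell import observe, eyes, bot gives the robot as it stands.
- The arm moves only by the tool carry_out, never from a script. Its argument "plan" is a list of rows, each an object with "translation": the shift along the tool's x, y, z in cm, a list of three; "angular": the turn, a rotation vector about the tool's x, y, z in rad, a list of three. In form: [{"translation": [dx, dy, dz], "angular": [rx, ry, rz]}, ...]. A call has 1 to 20 rows; each row is the pose to reach, as a shift and turn from the pose commanded when the call began, along the tool's axes at that moment; what a row does not reach only later rows make up. A row lasts 1/8 s, in which the tool goes at most 62.5 mm and 10.7 degrees, less where a joint would pass 70% of its speed; a pose out of reach is approached as far as the arm can. A call with a gripper value outside its range is refused whole. "claw" is the closure, from -1 (fully open) to 1 (shut), so that 0 is half open, set as the call begins (left out, the last holds). The fingers move at their own pace and stop on an object; "grip_force" is the grip in N (left out, the last holds). Time passes only in rows, so rows that repeat a pose let the fingers close. It gives the time, the measured TCP pose, the force, the opening and the grip force at its end, in the units of the state.
- observe(): the state, without advancing time (a new reading comes with each control period).
- eyes.grab_frame(name): name is "side" or "top"; returns (picture, depth): 400x640x3 uint8, blue, green, red; 400x640 float32, m along the optical axis (not along the pixel's ray), 0 where there is no reading.
- eyes.get_calibration(name): a dict with "fx", "fy", "cx", "cy" (pixels), "extrinsics" (4x4, takes a point from camera to world coordinates). Camera axes: x right, y down, z forward; pixel columns grow to the right and rows downward; lengths in m; the calibration is good to about 2 mm. A picture is of the moment at which its call begins. get_calibration takes no time and is no camera call.
- bot.hand_in(): hands the job in; it is judged then, once.
The state is a dict: "time_s": time; "joint_positions": joint angles; "qvel": joint speeds; "tau": joint torques, N m; "tcp_pos": TCP position; "tcp_rot": TCP orientation; "contact_force": force on the tool from outside, world axes, zero at the start; "wrist_torque": the same for the moment, N m; "gripper_width": opening from 0.0 (shut) to 1.0 (fully open); "finger_force": force on a finger pad.
Only numpy, scipy, OpenCV 4.12 (cv2) and the standard library are available. Lean on these libraries where they do the work, as an engineer would, in place of code of your own. Each camera call takes 0.05 s, during which the arm holds its last target. There are 200 camera calls.

TASK

On the loading plate with the green posts, build the sealing stack from the bottom up, in this order: seat the black carrier flat between the green posts, then the blue well block fully down in the carrier's pocket, then the white lid squarely over the block, and last the steel weight with the orange handle, centred and lengthwise on the lid. Leave the yellow well block where it lies, put nothing on the plate with the red posts and do not touch it, and do not disturb the white bottle or the amber jar.

Things in the scene. Friction and masses are not known exactly. Their poses are not given: they have to be found in the camera images.
- carrier: loose black plastic carrier, an open tray 110 x 66 mm and 22 mm tall; walls 5 mm, floor 6 mm, so its pocket is 100 x 56 mm and 16 mm deep. Origin: centre of its underside; x along the 110 mm side, z up. Its two ends are alike. 0.2 kg.
- blue_block: loose blue plastic well block, a solid box 92 x 48 mm and 45 mm tall with a grid of small dark wells drawn on its top. Origin: centre of its underside; x along the 92 mm side, z up. It fits the carrier's pocket with 4 mm to spare on each side, and then stands 29 mm above the carrier's rim. 0.13 kg.
- lid: loose white plastic lid, a cap lying open side down: 106 x 62 mm outside, 20 mm tall; top 4 mm thick, skirt 3 mm thick and 16 mm deep, inside 100 x 56 mm. It fits over the top of the blue block with 4 mm to spare all round; its lower edge then lies 29 mm above the block's underside. Origin: centre of its lower edge's plane; x along the 106 mm side, z up. 0.06 kg.
- weight: loose dark steel pressing weight, a bar 80 x 40 mm and 20 mm tall, with an orange handle bar on two struts above it: the handle is 60 mm long (along x), 14 mm wide and 16 mm tall, from 38 to 54 mm above the underside, to be gripped across its 14 mm. Origin: centre of its underside; x along the 80 mm side, z up. 0.55 kg.
- green_plate: fixed aluminium loading plate 140 x 100 x 10 mm, with green end strips and six green guide posts (8 mm thick, 25 mm tall above it) at x = +-42, y = +-42 and x = +-64, y = 0 mm; the carrier, long side along x, goes between them with 5 mm to spare all round. Origin: centre of its underside; x along the 140 mm side, z up. Build here; it may be the left or right plate.
- red_plate: fixed aluminium loading plate 140 x 100 x 10 mm, with red end strips and six red guide posts (8 mm thick, 25 mm tall above it) at x = +-42, y = +-42 and x = +-64, y = 0 mm; the carrier, long side along x, goes between them with 5 mm to spare all round. Origin: centre of its underside; x along the 140 mm side, z up. Not in use: to be left untouched and empty.
- yellow_block: loose yellow plastic well block, a solid box 92 x 48 mm and 45 mm tall with a grid of small dark wells drawn on its top. Origin: centre of its underside; x along the 92 mm side, z up. Not for this stack; to be left where it lies.
- bottle: loose white bottle with blue cap, 56 mm across, 130 mm tall, standing. Origin: centre of its underside. To be left alone.
- jar: loose amber jar with black cap, 60 mm across, 70 mm tall, standing. Origin: centre of its underside. To be left alone.
There are look-alikes about, which are no part of the job. There is more than one size of the carrier; the job needs the largest.

How it is judged:
On the way, in this order (a step that is already met when the one before it is completed fails the run):
1. the black carrier is seated flat between the green posts (horizontal distance between carrier and green_plate below 0.009 m and z of carrier in the frame of green_plate between 0.006 and 0.014 m and angle between the x axis of carrier and the x axis of green_plate, either way round below 0.2 rad and angle between carrier's own z axis and vertical below 0.07 rad), for 0.2 s.
2. the blue block stands fully down in the carrier's pocket, the carrier on the green plate (all of step 1 and horizontal distance between blue_block and carrier below 0.008 m and z of blue_block in the frame of carrier between 0.002 and 0.01 m and angle between the x axis of blue_block and the x axis of carrier, either way round below 0.2 rad and angle between blue_block's own z axis and vertical below 0.07 rad), for 0.2 s.
3. the white lid lies squarely over the blue block (all of step 2 and horizontal distance between lid and blue_block below 0.008 m and z of lid in the frame of blue_block between 0.025 and 0.033 m and angle between the x axis of lid and the x axis of blue_block, either way round below 0.2 rad and angle between lid's own z axis and vertical below 0.07 rad), for 0.2 s.
4. the weight stands centred and lengthwise on the lid (all of step 3 and horizontal distance between weight and lid below 0.013 m and z of weight in the frame of lid between 0.016 and 0.024 m and angle between the x axis of weight and the x axis of lid, either way round below 0.3 rad and angle between weight's own z axis and vertical below 0.07 rad), for 0.2 s.
At the end, for the whole second after the job is handed in: Carrier on the green plate (9 mm, 0.2 rad), blue block in the carrier (8 mm, 0.2 rad), lid over the block (8 mm, 0.2 rad), weight on the lid (13 mm, 0.3 rad off lengthwise), each within 4 mm of seated height, level to 0.07 rad, released and at rest (all of step 4 and linear speed of each of carrier, blue_block, lid, weight below 0.02 m/s); the robot touches nothing.
It fails at once if the yellow block is moved more than 20 mm (distance of yellow_block from where it was at the start of the episode above 0.02 m).
It fails at once if anything presses on the plate with the red posts (more than 2 N), or a part of the stack touches it (contact force between red_plate and anything else above 2 N or contact force between red_plate and carrier above 0.2 N or contact force between red_plate and blue_block above 0.2 N or contact force between red_plate and lid above 0.2 N or contact force between red_plate and weight above 0.2 N).
It fails at once if the bottle is moved more than 20 mm (distance of bottle from where it was at the start of the episode above 0.02 m).
It fails at once if the jar is moved more than 20 mm (distance of jar from where it was at the start of the episode above 0.02 m).
It also fails if it takes over 128 s, if anything falls off the work surface, if the arm or the gripper's body presses on something with over 40 N, if the wrist force passes 120 N, or if a joint passes its speed limit or range.

## Working session

There is one attempt and no reset: what is moved stays moved. The work goes in short steps, Python scripts to look and compute and a tool call to move; the robot and the scene stay as the last step left them, time stands still between calls to the robot, and variables do not carry over. Pictures are saved under pics/ and viewed, at most 14 in all, crops included, and the job is handed in when it is done.

Besides the shell and the picture viewer there is one more tool, called as a command line: name --argument value ..., lists and objects as JSON in quotes. carry_out: Moves the arm, as the interface text tells. Its arguments: {"type":"object","properties":{"plan":{"type":"array","items":{"type":"object","properties":{"translation":{"type":"array","items":{"type":"number"}},"angular":{"type":"array","items":{"type":"number"}}}}},"claw":{"type":"number"},"grip_force":{"type":"number"}},"required":["plan"]}

```bash
mkdir -p pics; python3 - <<'E'
from workcell import observe, eyes, bot
import cv2,numpy as np
for n in("top","side"):
    p,d=eyes.grab_frame(n); cv2.imwrite(f"pics/{n}0.png",p); np.save(f"{n}0.npy",d)
    c=eyes.get_calibration(n); print(n,c)
s=observe(); print(s["tcp_pos"],s["tcp_rot"],s["gripper_width"],bot.pinch_z)
E
```

```text
top {'fx': 458.6888555429373, 'fy': 458.6888555429373, 'cx': 316.2081175388194, 'cy': 202.27507852736377, 'extrinsics': array([[-1.03655310e-02, -9.89983431e-01,  1.40802567e-01,
         3.66221379e-01],
       [-9.99945589e-01,  1.00970800e-02, -2.62086899e-03,
        -4.38819742e-02],
       [ 1.17292210e-03, -1.40822072e-01, -9.90034226e-01,
         1.22268343e+00],
       [ 0.00000000e+00,  0.00000000e+00,  0.00000000e+00,
         1.00000000e+00]])}
side {'fx': 382.4287982910871, 'fy': 382.4287982910871, 'cx': 317.089265375698, 'cy': 197.65142381332217, 'extrinsics': array([[ 0.9836366 , -0.14289043,  0.10973313,  0.44376761],
       [-0.18014169, -0.77047554,  0.61148706, -0.67625128],
       [-0.00282896, -0.62124856, -0.78360846,  0.83370456],
       [ 0.        ,  0.        ,  0.        ,  1.        ]])}
[0.1385591  0.53200505 0.23071953] [-3.99279488e-01 -3.11580305e+00  1.82524991e-03] 1.001581976168483 -0.0187
```

View pics/top0.png

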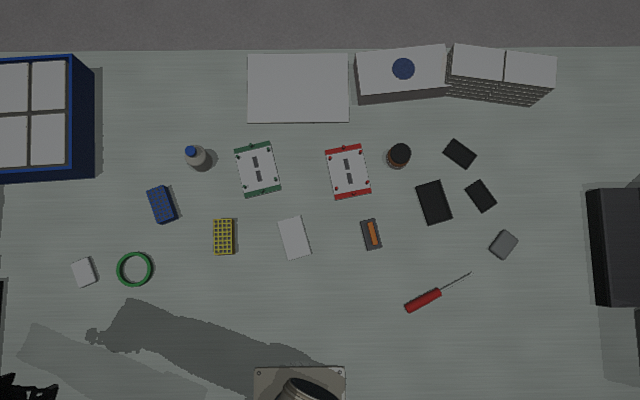

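View pics/side0.png

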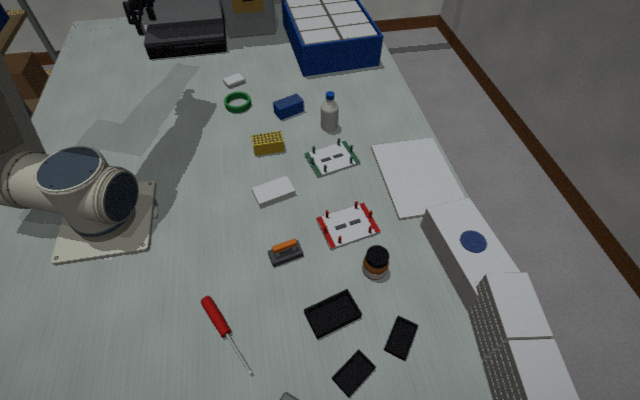

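The top view shows these candidates:
- Carriers: (433,202) is the largest, with smaller ones at (481,196) and (459,153).
- Lid: (294,237), with a small white look-alike at (83,271).
- Blue block: (161,204). The blue crate at left is not it.
- Weight: (371,234), with a grey block at (503,244).
- Plates: green at (257,169), red at (348,171).

Next, a close crop to check these.

```bash
cat > h.py <<'E'
import cv2,numpy as np
from workcell import observe, eyes, bot
from scipy.spatial.transform import Rotation as R
def world(n,uv,d=None,z=None):
    "pixels -> world, by depth image or on plane z"
    c=eyes.get_calibration(n);T=c["extrinsics"];uv=np.atleast_2d(uv).astype(float)
    r=np.c_[(uv[:,0]-c["cx"])/c["fx"],(uv[:,1]-c["cy"])/c["fy"],np.ones(len(uv))]
    w=r@T[:3,:3].T
    s=(z-T[2,3])/w[:,2] if d is None else d[uv[:,1].astype(int),uv[:,0].astype(int)]
    return T[:3,3]+w*s[:,None]
E
python3 - <<'E'
from h import *
p=cv2.imread("pics/top0.png");d=np.load("top0.npy");q=cv2.imread("pics/side0.png")
f=lambda im,x,y,w,h,W,H:cv2.resize(cv2.convertScaleAbs(im[y:y+h,x:x+w],alpha=1.6,beta=10),(W,H),interpolation=cv2.INTER_CUBIC)
a=np.hstack([f(p,135,175,60,60,300,300),f(p,265,205,60,60,300,300)])
b=np.hstack([f(p,405,170,60,60,300,300),f(p,345,205,60,60,300,300)])
c=np.vstack([f(q,260,85,60,60,200,200),f(p,205,205,50,60,200,200),f(p,228,135,60,60,200,200)])
cv2.imwrite("pics/c1.png",np.hstack([np.vstack([a,b]),c]))
# plan extents by height map
v,u=np.mgrid[0:400,0:640];P=world("top",np.c_[u.ravel(),v.ravel()],d).reshape(400,640,3)
np.save("P.npy",P)
for n,(x,y,w,h),zmin,zmax in [("blue",(140,175,45,55),.033,.06),("yellow",(205,210,40,52),.033,.06),("lid",(270,208,50,58),.012,.03),
  ("big",(410,174,45,55),.014,.03),("s1",(462,174,38,42),.008,.03),("s2",(440,135,40,38),.008,.03),("weight",(355,214,32,42),.012,.03),("handle",(355,214,32,42),.045,.06),("green",(228,135,60,68),.006,.013),("red",(318,138,60,66),.006,.013),("bottle",(180,138,35,38),.05,.2),("jar",(383,138,33,35),.05,.2)]:
    Q=P[y:y+h,x:x+w].reshape(-1,3);m=(Q[:,2]>zmin)&(Q[:,2]<zmax);Q=Q[m]
    if len(Q)<5: print(n,len(Q));continue
    r=cv2.minAreaRect((Q[:,:2]*1000).astype(np.float32))
    print(n,len(Q),np.round(r[0]),np.round(r[1]),round(r[2],1),"z",np.round(np.percentile(Q[:,2],[10,50,90])*1000))
E
```

```text
blue 702 [534. 358.] [92. 49.] 21.6 z [42. 45. 48.]
yellow 690 [448. 194.] [92. 49.] 3.5 z [42. 45. 48.]
lid 954 [444.  13.] [106.  62.] 15.7 z [17. 20. 23.]
big 300 [ 535. -360.] [110.  68.] 16.1 z [17. 21. 24.]
s1 197 [ 552. -488.] [79. 52.] 32.6 z [10. 14. 18.]
s2 187 [ 668. -437.] [79. 50.] 50.9 z [ 9. 14. 18.]
weight 326 [ 452. -190.] [80. 41.] 12.9 z [16. 20. 22.]
handle 131 [ 452. -190.] [59. 14.] 12.4 z [49. 53. 57.]
green 1491 [643. 100.] [174. 145.] 5.6 z [ 7. 10. 12.]
red 1563 [ 632. -135.] [164. 155.] 4.5 z [ 7. 10. 12.]
bottle 449 [650. 257.] [49. 55.] 48.6 z [ 66.  92. 130.]
jar 345 [ 657. -267.] [52. 51.] 23.6 z [66. 69. 73.]
```

View pics/c1.png

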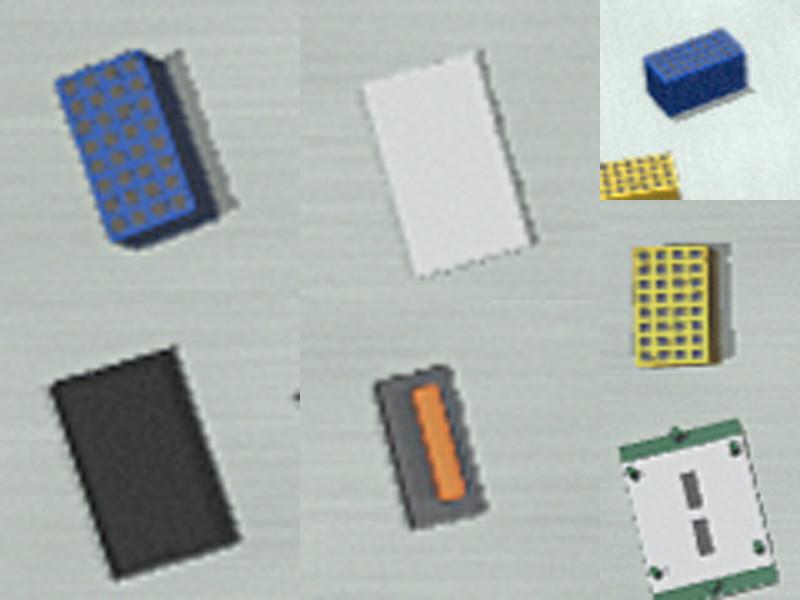

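The crop confirms the choices. Carrier, blue block, lid and weight all match their stated sizes, and each long axis leans up-left in the top view. Next is the green plate's pose, then the first move.

```bash
cat >> h.py <<'E'
def go(x,y,z,yaw_deg,s=None):
    "mm, deg of long axis (tool x taken as yaw+180) -> translation cm, rz from the measured pose"
    s=s or observe();M=R.from_rotvec(s["tcp_rot"])
    t=M.inv().apply(np.array([x,y,z])/1000-s["tcp_pos"])*100
    a=np.radians(yaw_deg+180);T=R.from_matrix(np.array([[np.cos(a),np.sin(a),0],[np.sin(a),-np.cos(a),0],[0,0,-1]]).T)
    return np.round(t,2).tolist(),np.round((M.inv()*T).as_rotvec(),3).tolist()
E
python3 - <<'E'
from h import *
p=cv2.imread("pics/top0.png");P=np.load("P.npy")
for n,(x,y,w,h) in (("green",(228,135,60,68)),("red",(318,138,60,66))):
    b=p[y:y+h,x:x+w].astype(int);g=(b[...,1]-np.maximum(b[...,0],b[...,2])>12) if n=="green" else (b[...,2]-b[...,1]>40)
    wht=b.min(2)>175
    v,u=np.nonzero(g); Q=world("top",np.c_[u+x+.0,v+y+.0],z=.01)
    k=P[y:y+h,x:x+w,2][g]<.016
    r=cv2.minAreaRect((Q[k][:,:2]*1000).astype(np.float32));print(n,k.sum(),r)
    Z=P[y:y+h,x:x+w];m=(Z[...,2]>.024)
    nl,l,st,c=cv2.connectedComponentsWithStats(m.astype(np.uint8))
    for i in range(1,nl): print(st[i,4],np.round(Z[l==i].mean(0)*1000))
print(go(480,-100,250,16),go(535,-360,120,16),go(535,-360,-4,16))
E
```

```text
green 273 ((631.9650268554688, 112.54725646972656), (136.84469604492188, 97.85395050048828), 13.842947006225586)
1 [ 366.  -44. 1223.]
1 [ 366.  -44. 1223.]
12 [666. 112. 132.]
1 [ 366.  -44. 1223.]
11 [681.  80.  32.]
1 [ 366.  -44. 1223.]
10 [661. 162.  34.]
1 [ 366.  -44. 1223.]
1 [ 366.  -44. 1223.]
1 [ 366.  -44. 1223.]
1 [ 366.  -44. 1223.]
1 [ 366.  -44. 1223.]
1 [ 366.  -44. 1223.]
1 [ 366.  -44. 1223.]
1 [ 366.  -44. 1223.]
1 [ 366.  -44. 1223.]
1 [ 366.  -44. 1223.]
8 [600.  61.  35.]
1 [ 366.  -44. 1223.]
1 [ 366.  -44. 1223.]
10 [580. 142.  33.]
10 [569.  96.  34.]
1 [ 366.  -44. 1223.]
red 336 ((623.4451904296875, -132.65628051757812), (138.65225219726562, 99.23711395263672), 11.05866527557373)
1 [ 366.  -44. 1223.]
1 [ 366.  -44. 1223.]
10 [ 685. -121.   34.]
1 [ 366.  -44. 1223.]
11 [ 671. -166.   33.]
1 [ 366.  -44. 1223.]
1 [ 366.  -44. 1223.]
10 [655. -84.  33.]
1 [ 366.  -44. 1223.]
1 [ 366.  -44. 1223.]
1 [ 366.  -44. 1223.]
1 [ 366.  -44. 1223.]
1 [ 366.  -44. 1223.]
10 [ 589. -182.   34.]
1 [ 366.  -44. 1223.]
9 [573. -99.  33.]
1 [ 366.  -44. 1223.]
9 [ 559. -146.   34.]
1 [ 366.  -44. 1223.]
1 [ 366.  -44. 1223.]
1 [ 366.  -44. 1223.]
2 [ 366.  -44. 1223.]
([-48.98, -52.55, -1.87], [-0.001, -0.0, -0.534]) ([-60.86, -76.31, 11.15], [-0.001, -0.0, -0.534]) ([-60.86, -76.29, 23.55], [-0.001, -0.0, -0.534])
```

carry_out --plan '[{"translation":[-49,-52.5,-1.9],"angular":[0,0,-0.53]},{"translation":[-49,-52.5,-1.9],"angular":[0,0,-0.53]},{"translation":[-49,-52.5,-1.9],"angular":[0,0,-0.53]},{"translation":[-49,-52.5,-1.9],"angular":[0,0,-0.53]},{"translation":[-49,-52.5,-1.9],"angular":[0,0,-0.53]},{"translation":[-49,-52.5,-1.9],"angular":[0,0,-0.53]},{"translation":[-49,-52.5,-1.9],"angular":[0,0,-0.53]},{"translation":[-49,-52.5,-1.9],"angular":[0,0,-0.53]},{"translation":[-49,-52.5,-1.9],"angular":[0,0,-0.53]},{"translation":[-49,-52.5,-1.9],"angular":[0,0,-0.53]},{"translation":[-49,-52.5,-1.9],"angular":[0,0,-0.53]},{"translation":[-60.9,-76.3,11.2],"angular":[0,0,-0.53]},{"translation":[-60.9,-76.3,11.2],"angular":[0,0,-0.53]},{"translation":[-60.9,-76.3,11.2],"angular":[0,0,-0.53]},{"translation":[-60.9,-76.3,11.2],"angular":[0,0,-0.53]},{"translation":[-60.9,-76.3,11.2],"angular":[0,0,-0.53]},{"translation":[-60.9,-76.3,11.2],"angular":[0,0,-0.53]},{"translation":[-60.9,-76.3,11.2],"angular":[0,0,-0.53]},{"translation":[-60.9,-76.3,11.2],"angular":[0,0,-0.53]},{"translation":[-60.9,-76.3,11.2],"angular":[0,0,-0.53]}]' --claw -1 --grip_force 40

```text
time_s: 2.6
tcp_pos: [0.5359, -0.3584, 0.1205]
tcp_rot: [-0.433, 3.111, -0.002]
contact_force: [0.5, 0.4, 0.2]
gripper_width: 0.999
finger_force: 0.0
```

```bash
python3 - <<'E'
from h import *
s=observe();print(s["tcp_pos"],s["time_s"])
print(go(535,-360,20,16),go(535,-360,-4,16))
E
```

```text
[ 0.53594758 -0.35839764  0.12053189] 2.6
([0.14, -0.12, 10.05], [-0.001, 0.001, -0.003]) ([0.15, -0.11, 12.45], [-0.001, 0.001, -0.003])
```

carry_out --plan '[{"translation":[0.1,-0.1,4],"angular":[0,0,0]},{"translation":[0.1,-0.1,8],"angular":[0,0,0]},{"translation":[0.1,-0.1,10],"angular":[0,0,0]},{"translation":[0.1,-0.1,11],"angular":[0,0,0]},{"translation":[0.1,-0.1,12],"angular":[0,0,0]},{"translation":[0.1,-0.1,12.4],"angular":[0,0,0]},{"translation":[0.1,-0.1,12.4],"angular":[0,0,0]},{"translation":[0.1,-0.1,12.4],"angular":[0,0,0]}]'

```text
time_s: 3.6
tcp_pos: [0.5352, -0.3611, -0.0042]
tcp_rot: [-0.431, 3.111, -0.001]
contact_force: [-0.1, 0.6, 0.4]
gripper_width: 0.997
finger_force: 0.0
```

carry_out --plan '[{"translation":[0,0,0]},{"translation":[0,0,0]},{"translation":[0,0,0]},{"translation":[0,0,0]},{"translation":[0,0,0]},{"translation":[0,0,0]},{"translation":[0,0,0]},{"translation":[0,0,0]}]' --claw 1 --grip_force 40

```text
schema error: expected keys translation, angular
```

carry_out --plan '[{"translation":[0,0,0],"angular":[0,0,0]},{"translation":[0,0,0],"angular":[0,0,0]},{"translation":[0,0,0],"angular":[0,0,0]},{"translation":[0,0,0],"angular":[0,0,0]},{"translation":[0,0,0],"angular":[0,0,0]},{"translation":[0,0,0],"angular":[0,0,0]},{"translation":[0,0,0],"angular":[0,0,0]},{"translation":[0,0,0],"angular":[0,0,0]}]' --claw 1 --grip_force 40

```text
time_s: 4.6
tcp_pos: [0.5351, -0.361, -0.0042]
tcp_rot: [-0.431, 3.111, -0.001]
contact_force: [-0.4, 0.7, 5.1]
gripper_width: 0.762
finger_force: 45.6
```

carry_out --plan '[{"translation":[0,0,-1],"angular":[0,0,0]},{"translation":[0,0,-4],"angular":[0,0,0]},{"translation":[0,0,-9],"angular":[0,0,0]},{"translation":[0,0,-14],"angular":[0,0,0]},{"translation":[0,0,-18],"angular":[0,0,0]},{"translation":[0,0,-20],"angular":[0,0,0]},{"translation":[0,0,-20],"angular":[0,0,0]},{"translation":[0,0,-20],"angular":[0,0,0]}]'

```text
time_s: 5.6
tcp_pos: [0.5346, -0.3606, 0.1941]
tcp_rot: [0.431, -3.111, -0.002]
contact_force: [-0.1, 0.1, -1.3]
gripper_width: 0.763
finger_force: 45.3
```

```bash
python3 - <<'E'
from h import *
s=observe();print(s["tcp_pos"],s["gripper_width"])
for a in [(540,-100,200),(631,112,150)]:print(go(*a,13.7))
p,d=eyes.grab_frame("side")
c=eyes.get_calibration("side");T=np.linalg.inv(c["extrinsics"]);q=T[:3,:3]@s["tcp_pos"]+T[:3,3]
u,v=int(c["fx"]*q[0]/q[2]+c["cx"]),int(c["fy"]*q[1]/q[2]+c["cy"]);print(u,v)
k=p[max(v-70,0):v+70,max(u-90,0):u+90];cv2.imwrite("pics/g1.png",cv2.resize(k,None,fx=4,fy=4,interpolation=2))
E
```

```text
[ 0.5345755  -0.36055597  0.19410073] 0.7631002207900082
([-7.6, 24.93, -0.56], [0.001, -0.001, 0.036])
([-22.12, 42.85, 4.45], [0.001, -0.001, 0.036])
335 274
```

View pics/g1.png

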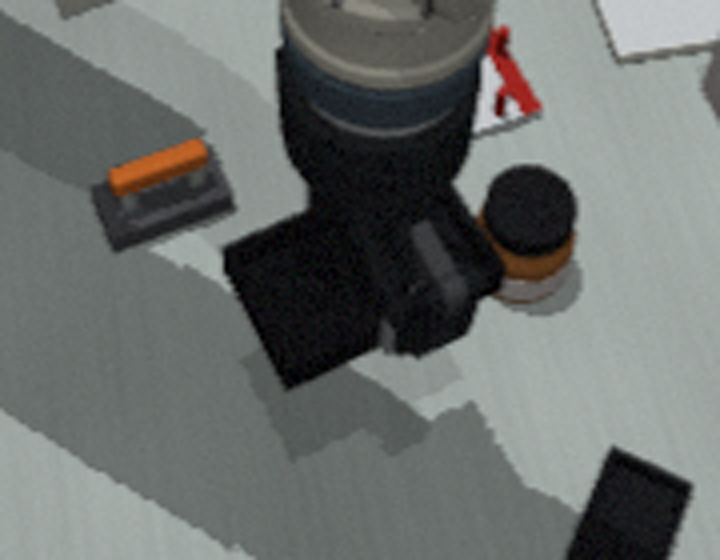

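The carrier is held level in the gripper, around (310,300) in the crop. Next I carry it to the green plate.

carry_out --plan '[{"translation":[-7.6,24.9,-0.6],"angular":[0,0,0.036]},{"translation":[-7.6,24.9,-0.6],"angular":[0,0,0.036]},{"translation":[-7.6,24.9,-0.6],"angular":[0,0,0.036]},{"translation":[-7.6,24.9,-0.6],"angular":[0,0,0.036]},{"translation":[-7.6,24.9,-0.6],"angular":[0,0,0.036]},{"translation":[-22.1,42.8,0],"angular":[0,0,0.036]},{"translation":[-22.1,42.8,0],"angular":[0,0,0.036]},{"translation":[-22.1,42.8,0],"angular":[0,0,0.036]},{"translation":[-22.1,42.8,0],"angular":[0,0,0.036]},{"translation":[-22.1,42.8,5],"angular":[0,0,0.036]},{"translation":[-22.1,42.8,10],"angular":[0,0,0.036]},{"translation":[-22.1,42.8,12.5],"angular":[0,0,0.036]},{"translation":[-22.1,42.8,12.5],"angular":[0,0,0.036]},{"translation":[-22.1,42.8,12.5],"angular":[0,0,0.036]}]'

```text
time_s: 7.4
tcp_pos: [0.632, 0.1106, 0.071]
tcp_rot: [-0.374, 3.118, -0.0]
contact_force: [0.1, 0.3, -1.0]
gripper_width: 0.764
finger_force: 45.5
```

```bash
cat >> h.py <<'E'
def crop(n,fn,half=50,f=6,off=(0,0)):
    p,d=eyes.grab_frame(n);s=observe()
    c=eyes.get_calibration(n);T=np.linalg.inv(c["extrinsics"]);q=T[:3,:3]@s["tcp_pos"]+T[:3,3]
    u,v=int(c["fx"]*q[0]/q[2]+c["cx"])+off[0],int(c["fy"]*q[1]/q[2]+c["cy"])+off[1];x,y=max(u-half,0),max(v-half,0)
    k=cv2.convertScaleAbs(p[y:v+half,x:u+half],alpha=1.5,beta=15);cv2.imwrite(fn,cv2.resize(k,None,fx=f,fy=f,interpolation=2));print("crop origin",x,y,"scale",f);return p,d
E
python3 - <<'E'
from h import *
s=observe();print(s["tcp_pos"])
print(go(631,112,6,13.7))
crop("side","pics/g2.png")
E
```

```text
[0.63199495 0.11063655 0.07099613]
([0.07, 0.16, 6.5], [-0.0, 0.001, -0.0])
crop origin 283 92 scale 6
```

View pics/g2.png

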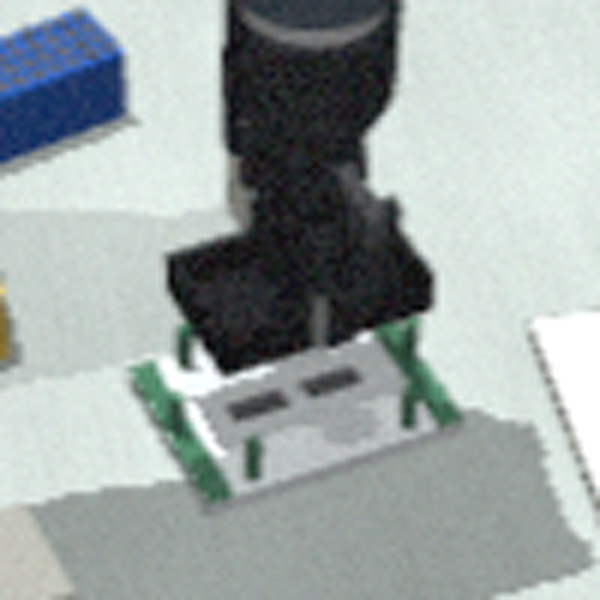

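The carrier hovers level over the plate, lined up with the posts, so I lower it.

carry_out --plan '[{"translation":[0.1,0.1,1.5],"angular":[0,0,0]},{"translation":[0.1,0.1,3],"angular":[0,0,0]},{"translation":[0.1,0.1,4],"angular":[0,0,0]},{"translation":[0.1,0.1,5],"angular":[0,0,0]},{"translation":[0.1,0.1,5.7],"angular":[0,0,0]},{"translation":[0.1,0.1,6.2],"angular":[0,0,0]},{"translation":[0.1,0.1,6.4],"angular":[0,0,0]},{"translation":[0.1,0.1,6.5],"angular":[0,0,0]},{"translation":[0.1,0.1,6.5],"angular":[0,0,0]},{"translation":[0.1,0.1,6.5],"angular":[0,0,0]}]'

```text
time_s: 8.7
tcp_pos: [0.6302, 0.1118, 0.0059]
tcp_rot: [-0.375, 3.119, -0.0]
contact_force: [-2.5, -0.9, 5.1]
gripper_width: 0.762
finger_force: 46.3
```

carry_out --plan '[{"translation":[0,0,0],"angular":[0,0,0]},{"translation":[0,0,0],"angular":[0,0,0]},{"translation":[0,0,0],"angular":[0,0,0]},{"translation":[0,0,0],"angular":[0,0,0]},{"translation":[0,0,0],"angular":[0,0,0]},{"translation":[0,0,-2],"angular":[0,0,0]},{"translation":[0,0,-6],"angular":[0,0,0]},{"translation":[0,0,-12],"angular":[0,0,0]},{"translation":[0,0,-17],"angular":[0,0,0]},{"translation":[0,0,-19],"angular":[0,0,0]},{"translation":[0,0,-19],"angular":[0,0,0]}]' --claw -1

```text
time_s: 10.07
tcp_pos: [0.6308, 0.1119, 0.1969]
tcp_rot: [-0.374, 3.116, -0.0]
contact_force: [0.0, -0.1, -0.3]
gripper_width: 0.998
finger_force: 0.0
```

```bash
python3 - <<'E'
from h import *
print(observe()["tcp_pos"])
print(go(534,358,190,21.6),go(534,358,100,21.6),go(534,358,20,21.6))
E
```

```text
[0.63082375 0.11185795 0.19690397]
([3.58, 26.21, 0.66], [-0.001, 0.003, -0.138]) ([3.61, 26.21, 9.66], [-0.001, 0.003, -0.138]) ([3.63, 26.22, 17.66], [-0.001, 0.003, -0.138])
```

carry_out --plan '[{"translation":[3.6,26.2,0],"angular":[0,0,-0.138]},{"translation":[3.6,26.2,0],"angular":[0,0,-0.138]},{"translation":[3.6,26.2,0],"angular":[0,0,-0.138]},{"translation":[3.6,26.2,0],"angular":[0,0,-0.138]},{"translation":[3.6,26.2,0],"angular":[0,0,-0.138]},{"translation":[3.6,26.2,0],"angular":[0,0,-0.138]},{"translation":[3.6,26.2,6],"angular":[0,0,-0.138]},{"translation":[3.6,26.2,11],"angular":[0,0,-0.138]},{"translation":[3.6,26.2,15],"angular":[0,0,-0.138]},{"translation":[3.6,26.2,17],"angular":[0,0,-0.138]},{"translation":[3.6,26.2,17.9],"angular":[0,0,-0.138]},{"translation":[3.6,26.2,17.9],"angular":[0,0,-0.138]},{"translation":[3.6,26.2,17.9],"angular":[0,0,-0.138]}]'

```text
time_s: 11.7
tcp_pos: [0.5339, 0.3577, 0.0173]
tcp_rot: [-0.588, 3.085, 0.001]
contact_force: [-0.1, 0.8, 1.2]
gripper_width: 0.996
finger_force: 0.0
```

carry_out --plan '[{"translation":[0,0,0],"angular":[0,0,0]},{"translation":[0,0,0],"angular":[0,0,0]},{"translation":[0,0,0],"angular":[0,0,0]},{"translation":[0,0,0],"angular":[0,0,0]},{"translation":[0,0,0],"angular":[0,0,0]},{"translation":[0,0,0],"angular":[0,0,0]},{"translation":[0,0,0],"angular":[0,0,0]},{"translation":[0,0,0],"angular":[0,0,0]}]' --claw 1 --grip_force 40

```text
time_s: 12.7
tcp_pos: [0.5334, 0.358, 0.017]
tcp_rot: [-0.589, 3.085, 0.0]
contact_force: [-0.3, -0.3, 6.6]
gripper_width: 0.557
finger_force: 42.4
```

```bash
python3 - <<'E'
from h import *
print(observe()["tcp_pos"])
p,d=eyes.grab_frame("top");v,u=np.mgrid[0:400,0:640];P=world("top",np.c_[u.ravel(),v.ravel()],d).reshape(400,640,3)
w=P[135:203,228:288];im=p[135:203,228:288]
m=(im.max(2)<75)&(w[...,2]>.004)&(w[...,2]<.045)
m=cv2.morphologyEx(m.astype(np.uint8),cv2.MORPH_OPEN,np.ones((3,3),np.uint8))
n,l,st,c=cv2.connectedComponentsWithStats(m);i=1+st[1:,4].argmax();v,u=np.nonzero(l==i)
print(st[i],np.round(np.percentile(w[l==i][:,2],[5,50,95]),3))
Q=world("top",np.c_[u+228.,v+135.],z=.032);print(cv2.minAreaRect((Q[:,:2]*1000).astype(np.float32)))
k=cv2.convertScaleAbs(im,alpha=1.5,beta=15);cv2.imwrite("pics/c2.png",cv2.resize(k,None,fx=8,fy=8,interpolation=2))
E
```

```text
[0.53335715 0.35802235 0.01696896]
[  12   10   33   47 1093] [0.012 0.017 0.034]
((628.5435791015625, 112.22726440429688), (130.3285675048828, 66.90927124023438), 13.949899673461914)
```

View pics/c2.png

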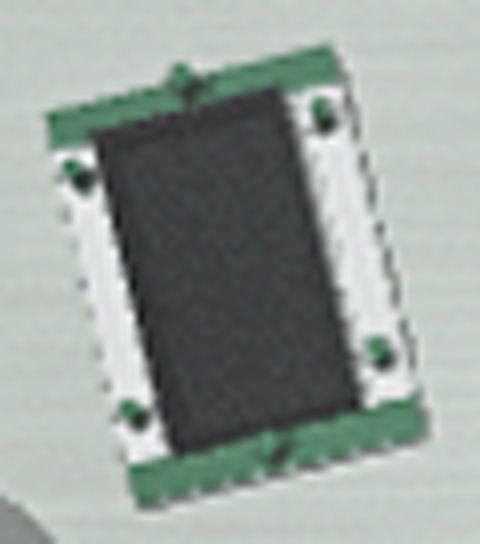

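The carrier is seated flat between the posts, with corners in the crop at (95,135), (280,88), (362,408) and (170,452). I use these for its centre, then lift the block.

```bash
python3 - <<'E'
from h import *
c=np.array([(95,135),(280,88),(362,408),(170,452.)])/8-.44+[228,135]
Q=world("top",c,z=.032)*1000;print(np.round(Q,1),Q.mean(0),np.degrees(np.arctan2(*( (Q[0]+Q[1]-Q[2]-Q[3])[[1,0]]))))
E
```

```text
[[674.4 156.   32. ]
 [689.9  94.5  32. ]
 [581.2  66.9  32. ]
 [567.2 129.9  32. ]] [628.16911937 111.84274119  32.        ] 13.976199641826666
```

carry_out --plan '[{"translation":[0,0,-1],"angular":[0,0,0]},{"translation":[0,0,-4],"angular":[0,0,0]},{"translation":[0,0,-9],"angular":[0,0,0]},{"translation":[0,0,-14],"angular":[0,0,0]},{"translation":[0,0,-18],"angular":[0,0,0]},{"translation":[0,0,-18],"angular":[0,0,0]},{"translation":[0,0,-18],"angular":[0,0,0]}]'

```text
time_s: 13.62
tcp_pos: [0.5327, 0.3577, 0.1956]
tcp_rot: [0.589, -3.085, 0.0]
contact_force: [-0.2, 0.2, -1.3]
gripper_width: 0.556
finger_force: 41.7
```

```bash
python3 - <<'E'
from h import *
s=observe();print(s["tcp_pos"])
print(go(631,112,195,13.9),go(631,112,95,13.9))
E
```

```text
[0.53265226 0.35769064 0.19558776]
([-0.09, -26.46, 0.06], [-0.0, -0.001, 0.135]) ([-0.1, -26.46, 10.06], [-0.0, -0.001, 0.135])
```

carry_out --plan '[{"translation":[-0.1,-26.4,0],"angular":[0,0,0.135]},{"translation":[-0.1,-26.4,0],"angular":[0,0,0.135]},{"translation":[-0.1,-26.4,0],"angular":[0,0,0.135]},{"translation":[-0.1,-26.4,0],"angular":[0,0,0.135]},{"translation":[-0.1,-26.4,0],"angular":[0,0,0.135]},{"translation":[-0.1,-26.4,0],"angular":[0,0,0.135]},{"translation":[-0.1,-26.4,5],"angular":[0,0,0.135]},{"translation":[-0.1,-26.4,10],"angular":[0,0,0.135]},{"translation":[-0.1,-26.4,12],"angular":[0,0,0.135]},{"translation":[-0.1,-26.4,12],"angular":[0,0,0.135]},{"translation":[-0.1,-26.4,12],"angular":[0,0,0.135]}]'

```text
time_s: 15.0
tcp_pos: [0.6314, 0.114, 0.0774]
tcp_rot: [-0.382, 3.117, 0.0]
contact_force: [0.5, 0.2, -0.3]
gripper_width: 0.553
finger_force: 41.8
```

```bash
python3 - <<'E'
from h import *
s=observe();print(s["tcp_pos"])
print(go(630.3,112,33,13.9))
crop("side","pics/g3.png",40,8,(0,-5))
E
```

```text
[0.63144376 0.11399902 0.07735493]
([0.16, -0.17, 4.44], [-0.0, 0.001, 0.001])
crop origin 292 94 scale 8
```

View pics/g3.png

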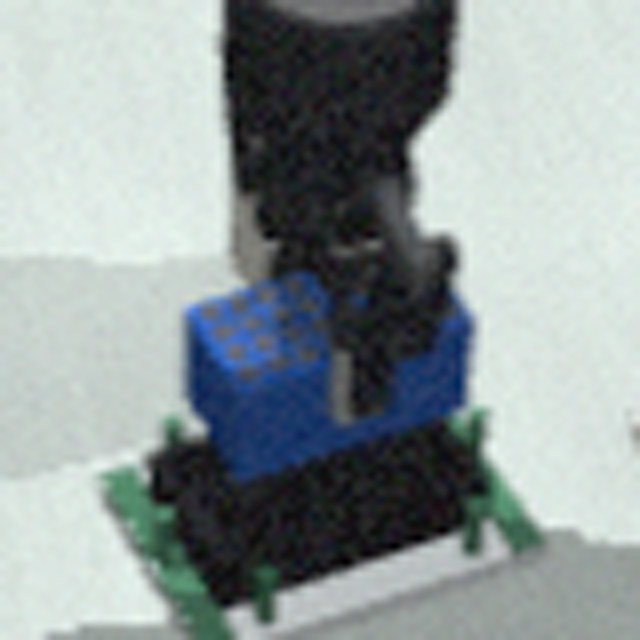

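The block is level above the pocket, with the fingertips clear of where the rim will be, so I lower it.

carry_out --plan '[{"translation":[0.1,-0.2,1],"angular":[0,0,0]},{"translation":[0.1,-0.2,2],"angular":[0,0,0]},{"translation":[0.1,-0.2,2.6],"angular":[0,0,0]},{"translation":[0.1,-0.2,3.2],"angular":[0,0,0]},{"translation":[0.1,-0.2,3.8],"angular":[0,0,0]},{"translation":[0.1,-0.2,4.2],"angular":[0,0,0]},{"translation":[0.1,-0.2,4.4],"angular":[0,0,0]},{"translation":[0.1,-0.2,4.4],"angular":[0,0,0]}]'

```text
time_s: 16.05
tcp_pos: [0.6307, 0.1106, 0.033]
tcp_rot: [-0.379, 3.118, -0.0]
contact_force: [-2.4, -0.7, 5.2]
gripper_width: 0.554
finger_force: 42.5
```

carry_out --plan '[{"translation":[0,0,0],"angular":[0,0,0]},{"translation":[0,0,0],"angular":[0,0,0]},{"translation":[0,0,0],"angular":[0,0,0]},{"translation":[0,0,0],"angular":[0,0,0]},{"translation":[0,0,0],"angular":[0,0,0]},{"translation":[0,0,-2],"angular":[0,0,0]},{"translation":[0,0,-6],"angular":[0,0,0]},{"translation":[0,0,-12],"angular":[0,0,0]},{"translation":[0,0,-14],"angular":[0,0,0]},{"translation":[0,0,-14],"angular":[0,0,0]}]' --claw -1

```text
time_s: 17.3
tcp_pos: [0.6315, 0.1106, 0.1739]
tcp_rot: [-0.379, 3.115, -0.0]
contact_force: [-0.0, 0.1, -1.6]
gripper_width: 1.0
finger_force: 0.0
```

```bash
python3 - <<'E'
from h import *
print(observe()["tcp_pos"])
print(go(444,13,100,15.7),go(444,13,-2,15.7))
E
```

```text
[0.63153245 0.1106391  0.17394607]
([20.57, -4.98, 7.33], [-0.001, 0.003, -0.032]) ([20.61, -4.97, 17.53], [-0.001, 0.003, -0.032])
```

carry_out --plan '[{"translation":[20.6,-5,0],"angular":[0,0,-0.032]},{"translation":[20.6,-5,0],"angular":[0,0,-0.032]},{"translation":[20.6,-5,0],"angular":[0,0,-0.032]},{"translation":[20.6,-5,0],"angular":[0,0,-0.032]},{"translation":[20.6,-5,0],"angular":[0,0,-0.032]},{"translation":[20.6,-5,5],"angular":[0,0,-0.032]},{"translation":[20.6,-5,10],"angular":[0,0,-0.032]},{"translation":[20.6,-5,14],"angular":[0,0,-0.032]},{"translation":[20.6,-5,16],"angular":[0,0,-0.032]},{"translation":[20.6,-5,17],"angular":[0,0,-0.032]},{"translation":[20.6,-5,17.5],"angular":[0,0,-0.032]},{"translation":[20.6,-5,17.5],"angular":[0,0,-0.032]},{"translation":[20.6,-5,17.5],"angular":[0,0,-0.032]}]'

```text
time_s: 18.92
tcp_pos: [0.4433, 0.0126, -0.0021]
tcp_rot: [-0.429, 3.111, -0.001]
contact_force: [0.2, 0.9, 0.7]
gripper_width: 1.002
finger_force: 0.0
```

carry_out --plan '[{"translation":[0,0,0],"angular":[0,0,0]},{"translation":[0,0,0],"angular":[0,0,0]},{"translation":[0,0,0],"angular":[0,0,0]},{"translation":[0,0,0],"angular":[0,0,0]},{"translation":[0,0,0],"angular":[0,0,0]},{"translation":[0,0,0],"angular":[0,0,0]},{"translation":[0,0,0],"angular":[0,0,0]},{"translation":[0,0,0],"angular":[0,0,0]}]' --claw 1 --grip_force 30

```text
time_s: 19.92
tcp_pos: [0.4431, 0.0126, -0.0021]
tcp_rot: [-0.429, 3.111, -0.001]
contact_force: [-1.7, 0.9, 5.5]
gripper_width: 0.721
finger_force: 32.0
```

```bash
python3 - <<'E'
from h import *
print(observe()["tcp_pos"])
p,d=eyes.grab_frame("top");v,u=np.mgrid[0:400,0:640];P=world("top",np.c_[u.ravel(),v.ravel()],d).reshape(400,640,3)
w=P[135:203,228:288].reshape(-1,3);im=p[135:203,228:288]
m=(w[:,2]>.052)&(w[:,2]<.075)&(abs(w[:,1]-.112)<.06)
print(m.sum(),np.percentile(w[m][:,2],[10,50,90]),cv2.minAreaRect((w[m][:,:2]*1000).astype(np.float32)))
k=cv2.convertScaleAbs(im,alpha=1.5,beta=15);cv2.imwrite("pics/c3.png",cv2.resize(k,None,fx=8,fy=8,interpolation=2))
E
```

```text
[ 0.44309154  0.01256045 -0.00208734]
651 [0.0579474  0.06116462 0.06409224] ((631.4469604492188, 111.39285278320312), (92.41768646240234, 48.25346755981445), 13.280115127563477)
```

View pics/c3.png

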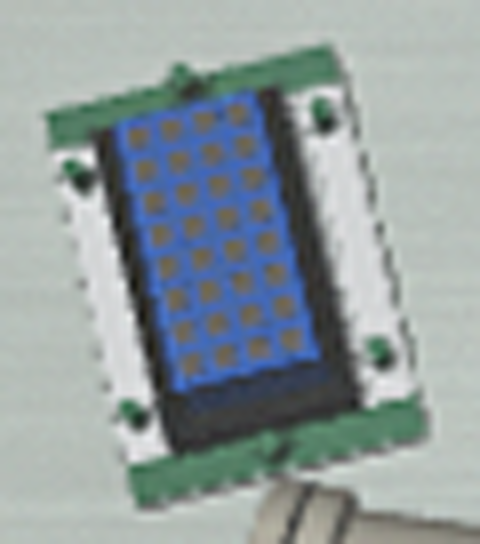

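The blue block is fully seated: its top is at z≈61 mm and it is centred in the pocket. Next I carry the lid over.

carry_out --plan '[{"translation":[0,0,-1],"angular":[0,0,0]},{"translation":[0,0,-4],"angular":[0,0,0]},{"translation":[0,0,-9],"angular":[0,0,0]},{"translation":[0,0,-13],"angular":[0,0,0]},{"translation":[0,0,-15],"angular":[0,0,0]},{"translation":[0,0,-15],"angular":[0,0,0]}]'

```text
time_s: 20.72
tcp_pos: [0.4435, 0.0125, 0.149]
tcp_rot: [-0.429, 3.109, -0.002]
contact_force: [-0.0, -0.6, -0.4]
gripper_width: 0.722
finger_force: 33.6
```

```bash
python3 - <<'E'
from h import *
s=observe();print(s["tcp_pos"])
print(go(630.5,111.3,150,13.7),go(630.5,111.3,85,13.7))
E
```

```text
[0.44346794 0.01251443 0.14897634]
([-20.68, 4.45, -0.04], [-0.001, 0.003, 0.035]) ([-20.66, 4.46, 6.46], [-0.001, 0.003, 0.035])
```

carry_out --plan '[{"translation":[-20.7,4.5,0],"angular":[0,0,0.035]},{"translation":[-20.7,4.5,0],"angular":[0,0,0.035]},{"translation":[-20.7,4.5,0],"angular":[0,0,0.035]},{"translation":[-20.7,4.5,0],"angular":[0,0,0.035]},{"translation":[-20.7,4.5,0],"angular":[0,0,0.035]},{"translation":[-20.7,4.5,3],"angular":[0,0,0.035]},{"translation":[-20.7,4.5,6.5],"angular":[0,0,0.035]},{"translation":[-20.7,4.5,6.5],"angular":[0,0,0.035]},{"translation":[-20.7,4.5,6.5],"angular":[0,0,0.035]}]'

```text
time_s: 21.85
tcp_pos: [0.6298, 0.1117, 0.0834]
tcp_rot: [-0.374, 3.119, -0.0]
contact_force: [0.5, -0.3, 0.1]
gripper_width: 0.717
finger_force: 33.5
```

```bash
python3 - <<'E'
from h import *
s=observe();print(s["tcp_pos"],s["tcp_rot"])
print(go(630.5,111.3,43,13.7))
crop("side","pics/g4.png",40,8,(0,-5))
E
```

```text
[0.62982235 0.11169857 0.08335927] [-3.74230024e-01  3.11858197e+00 -1.41723759e-04]
([-0.05, -0.05, 4.04], [-0.0, 0.001, -0.0])
crop origin 292 93 scale 8
```

View pics/g4.png

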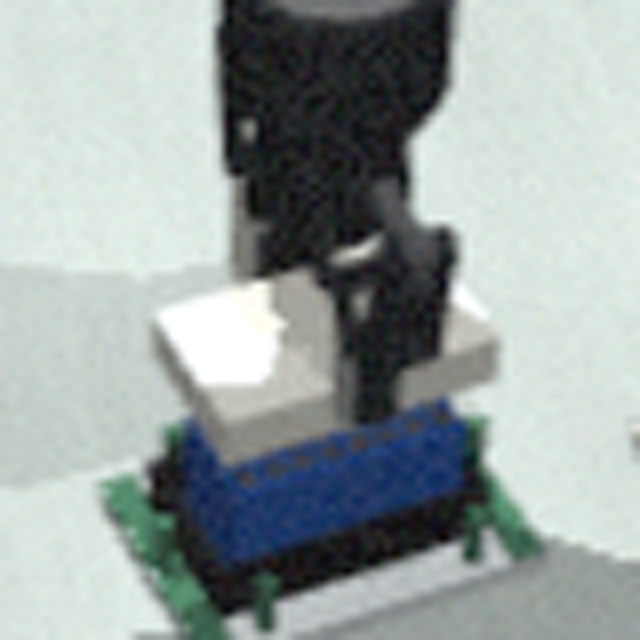

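The lid is level and squarely over the block, so I lower it.

carry_out --plan '[{"translation":[0,0,1],"angular":[0,0,0]},{"translation":[0,0,1.8],"angular":[0,0,0]},{"translation":[0,0,2.4],"angular":[0,0,0]},{"translation":[0,0,3],"angular":[0,0,0]},{"translation":[0,0,3.5],"angular":[0,0,0]},{"translation":[0,0,3.9],"angular":[0,0,0]},{"translation":[0,0,4],"angular":[0,0,0]},{"translation":[0,0,4],"angular":[0,0,0]}]'

```text
time_s: 22.9
tcp_pos: [0.6299, 0.112, 0.043]
tcp_rot: [-0.375, 3.118, -0.0]
contact_force: [-2.1, 0.3, 5.9]
gripper_width: 0.721
finger_force: 34.2
```

carry_out --plan '[{"translation":[0,0,0],"angular":[0,0,0]},{"translation":[0,0,0],"angular":[0,0,0]},{"translation":[0,0,0],"angular":[0,0,0]},{"translation":[0,0,0],"angular":[0,0,0]},{"translation":[0,0,0],"angular":[0,0,0]},{"translation":[0,0,-2],"angular":[0,0,0]},{"translation":[0,0,-6],"angular":[0,0,0]},{"translation":[0,0,-11],"angular":[0,0,0]},{"translation":[0,0,-14],"angular":[0,0,0]},{"translation":[0,0,-14],"angular":[0,0,0]}]' --claw -1

```text
time_s: 24.15
tcp_pos: [0.6309, 0.1121, 0.185]
tcp_rot: [-0.374, 3.114, -0.001]
contact_force: [0.2, -0.1, -0.0]
gripper_width: 1.0
finger_force: 0.0
```

```bash
python3 - <<'E'
from h import *
print(observe()["tcp_pos"])
print(go(452,-190,180,12.6),go(452,-190,28,12.6))
E
```

```text
[0.63091925 0.11209294 0.18501332]
([24.54, -25.11, 0.41], [-0.001, 0.005, 0.019]) ([24.61, -25.09, 15.61], [-0.001, 0.005, 0.019])
```

carry_out --plan '[{"translation":[24.5,-25.1,0],"angular":[0,0,0.02]},{"translation":[24.5,-25.1,0],"angular":[0,0,0.02]},{"translation":[24.5,-25.1,0],"angular":[0,0,0.02]},{"translation":[24.5,-25.1,0],"angular":[0,0,0.02]},{"translation":[24.5,-25.1,0],"angular":[0,0,0.02]},{"translation":[24.5,-25.1,0],"angular":[0,0,0.02]},{"translation":[24.5,-25.1,0],"angular":[0,0,0.02]},{"translation":[24.6,-25.1,5],"angular":[0,0,0.02]},{"translation":[24.6,-25.1,10],"angular":[0,0,0.02]},{"translation":[24.6,-25.1,13],"angular":[0,0,0.02]},{"translation":[24.6,-25.1,15],"angular":[0,0,0.02]},{"translation":[24.6,-25.1,15.6],"angular":[0,0,0.02]},{"translation":[24.6,-25.1,15.6],"angular":[0,0,0.02]},{"translation":[24.6,-25.1,15.6],"angular":[0,0,0.02]}]'

```text
time_s: 25.9
tcp_pos: [0.4508, -0.1902, 0.027]
tcp_rot: [-0.344, 3.122, -0.001]
contact_force: [-0.3, 0.3, 0.0]
gripper_width: 1.001
finger_force: 0.0
```

carry_out --plan '[{"translation":[0,0,0],"angular":[0,0,0]},{"translation":[0,0,0],"angular":[0,0,0]},{"translation":[0,0,0],"angular":[0,0,0]},{"translation":[0,0,0],"angular":[0,0,0]},{"translation":[0,0,0],"angular":[0,0,0]},{"translation":[0,0,0],"angular":[0,0,0]},{"translation":[0,0,0],"angular":[0,0,0]},{"translation":[0,0,0],"angular":[0,0,0]},{"translation":[0,0,0],"angular":[0,0,0]},{"translation":[0,0,0],"angular":[0,0,0]},{"translation":[0,0,0],"angular":[0,0,0]},{"translation":[0,0,0],"angular":[0,0,0]}]' --claw 1 --grip_force 70

```text
time_s: 27.4
tcp_pos: [0.4504, -0.1903, 0.0264]
tcp_rot: [-0.343, 3.123, -0.001]
contact_force: [-0.3, -2.3, 5.5]
gripper_width: 0.154
finger_force: 68.9
```

```bash
python3 - <<'E'
from h import *
print(observe()["tcp_pos"])
p,d=eyes.grab_frame("top");v,u=np.mgrid[0:400,0:640];P=world("top",np.c_[u.ravel(),v.ravel()],d).reshape(400,640,3)
w=P[130:208,228:288].reshape(-1,3);im=p[130:208,228:288]
m=(w[:,2]>.055)&(w[:,2]<.08)&(abs(w[:,1]-.112)<.07)
print(m.sum(),np.percentile(w[m][:,2],[10,50,90]),cv2.minAreaRect((w[m][:,:2]*1000).astype(np.float32)))
E
```

```text
[ 0.4504079  -0.19033628  0.02642309]
990 [0.06208962 0.06520651 0.06772687] ((630.9585571289062, 112.79060363769531), (107.09703826904297, 62.91073226928711), 14.099181175231934)
```

The lid is seated, with its top at 65 mm and its centre at (631,112.8). Next is lifting the weight.

carry_out --plan '[{"translation":[0,0,-1],"angular":[0,0,0]},{"translation":[0,0,-4],"angular":[0,0,0]},{"translation":[0,0,-9],"angular":[0,0,0]},{"translation":[0,0,-13],"angular":[0,0,0]},{"translation":[0,0,-16],"angular":[0,0,0]},{"translation":[0,0,-16],"angular":[0,0,0]},{"translation":[0,0,-16],"angular":[0,0,0]}]'

```text
time_s: 28.32
tcp_pos: [0.4495, -0.1895, 0.1847]
tcp_rot: [0.344, -3.121, -0.003]
contact_force: [-0.5, 1.0, -7.4]
gripper_width: 0.149
finger_force: 69.2
```

```bash
python3 - <<'E'
from h import *
s=observe();print(s["tcp_pos"])
print(go(629.5,112.3,185,14),go(629.5,112.3,115,14))
E
```

```text
[ 0.44954543 -0.18945102  0.18465428]
([-24.13, 25.53, -0.02], [0.002, -0.002, -0.025]) ([-24.14, 25.52, 6.98], [0.002, -0.002, -0.025])
```

carry_out --plan '[{"translation":[-24.1,25.5,0],"angular":[0,0,-0.025]},{"translation":[-24.1,25.5,0],"angular":[0,0,-0.025]},{"translation":[-24.1,25.5,0],"angular":[0,0,-0.025]},{"translation":[-24.1,25.5,0],"angular":[0,0,-0.025]},{"translation":[-24.1,25.5,0],"angular":[0,0,-0.025]},{"translation":[-24.1,25.5,0],"angular":[0,0,-0.025]},{"translation":[-24.1,25.5,0],"angular":[0,0,-0.025]},{"translation":[-24.1,25.5,3],"angular":[0,0,-0.025]},{"translation":[-24.1,25.5,6.5],"angular":[0,0,-0.025]},{"translation":[-24.1,25.5,7],"angular":[0,0,-0.025]},{"translation":[-24.1,25.5,7],"angular":[0,0,-0.025]},{"translation":[-24.1,25.5,7],"angular":[0,0,-0.025]}]'

```text
time_s: 29.82
tcp_pos: [0.6308, 0.111, 0.1176]
tcp_rot: [-0.382, 3.116, -0.0]
contact_force: [0.1, -0.2, -6.3]
gripper_width: 0.149
finger_force: 69.6
```

```bash
python3 - <<'E'
from h import *
s=observe();print(s["tcp_pos"],s["tcp_rot"])
print(go(629.5,112.3,91.5,14))
crop("side","pics/g5.png",40,8,(0,0))
E
```

```text
[0.63076823 0.11095236 0.1176411 ] [-3.81970758e-01  3.11628302e+00 -3.45429319e-04]
([0.1, 0.16, 2.61], [-0.0, 0.002, -0.0])
crop origin 292 89 scale 8
```

View pics/g5.png

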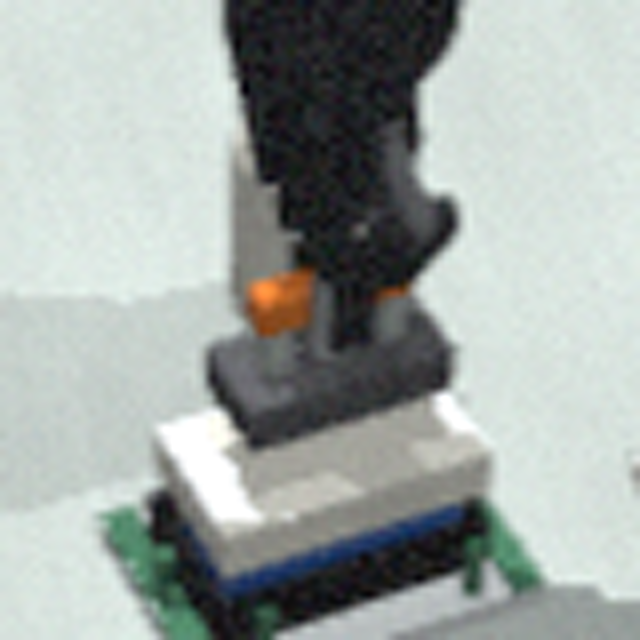

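The weight hangs level above the centre of the lid, so I lower it.

carry_out --plan '[{"translation":[0.1,0.2,0.8],"angular":[0,0,0]},{"translation":[0.1,0.2,1.5],"angular":[0,0,0]},{"translation":[0.1,0.2,2],"angular":[0,0,0]},{"translation":[0.1,0.2,2.3],"angular":[0,0,0]},{"translation":[0.1,0.2,2.5],"angular":[0,0,0]},{"translation":[0.1,0.2,2.5],"angular":[0,0,0]},{"translation":[0.1,0.2,2.5],"angular":[0,0,0]}]'

```text
time_s: 30.75
tcp_pos: [0.6287, 0.1128, 0.0915]
tcp_rot: [-0.382, 3.118, -0.0]
contact_force: [-1.9, -0.4, -2.7]
gripper_width: 0.154
finger_force: 70.0
```

carry_out --plan '[{"translation":[0,0,0.1],"angular":[0,0,0]},{"translation":[0,0,0.1],"angular":[0,0,0]},{"translation":[0,0,0.1],"angular":[0,0,0]}]'

```text
time_s: 31.12
tcp_pos: [0.6288, 0.1128, 0.0914]
tcp_rot: [-0.382, 3.117, -0.001]
contact_force: [-3.8, -2.3, 5.4]
gripper_width: 0.146
finger_force: 71.4
```

carry_out --plan '[{"translation":[0,0,0],"angular":[0,0,0]},{"translation":[0,0,0],"angular":[0,0,0]},{"translation":[0,0,0],"angular":[0,0,0]},{"translation":[0,0,0],"angular":[0,0,0]},{"translation":[0,0,0],"angular":[0,0,0]},{"translation":[0,0,0],"angular":[0,0,0]},{"translation":[0,0,0],"angular":[0,0,0]},{"translation":[0,0,-3],"angular":[0,0,0]},{"translation":[0,0,-7],"angular":[0,0,0]},{"translation":[10,0,-12],"angular":[0,0,0]},{"translation":[15,0,-14],"angular":[0,0,0]},{"translation":[20,0,-14],"angular":[0,0,0]},{"translation":[20,0,-14],"angular":[0,0,0]}]' --claw -1

```text
time_s: 32.75
tcp_pos: [0.432, 0.0642, 0.2315]
tcp_rot: [-0.382, 3.117, -0.001]
contact_force: [0.6, -0.2, 0.9]
gripper_width: 1.003
finger_force: 0.0
```

```bash
python3 - <<'E'
from h import *
print(observe()["tcp_pos"])
p,d=eyes.grab_frame("top");v,u=np.mgrid[0:400,0:640];P=world("top",np.c_[u.ravel(),v.ravel()],d).reshape(400,640,3)
w=P[125:208,228:288].reshape(-1,3);im=p[125:208,228:288]
for a,b in((.055,.072),(.077,.095),(.108,.13)):
    m=(w[:,2]>a)&(w[:,2]<b)&(abs(w[:,1]-.112)<.07)
    print(m.sum(),np.percentile(w[m][:,2],[10,50,90]),cv2.minAreaRect((w[m][:,:2]*1000).astype(np.float32)))
q,_=eyes.grab_frame("side")
f=lambda k,W,H:cv2.resize(cv2.convertScaleAbs(k,alpha=1.5,beta=15),(W,H),interpolation=2)
cv2.imwrite("pics/f.png",np.hstack([f(im,400,553),f(q[90:190,290:362],400,553)]))
E
```

```text
[0.43201251 0.06417022 0.23150976]
408 [0.0622506  0.06515477 0.06805563] ((631.1061401367188, 112.98567199707031), (106.83473205566406, 62.47911834716797), 13.7317476272583)
359 [0.08210551 0.08499456 0.08778279] ((629.7574462890625, 113.28274536132812), (81.03153991699219, 40.214420318603516), 14.365283966064453)
141 [0.11503119 0.11857871 0.12187529] ((629.3802490234375, 113.06233215332031), (59.34645462036133, 14.121257781982422), 14.050542831420898)
```

View pics/f.png

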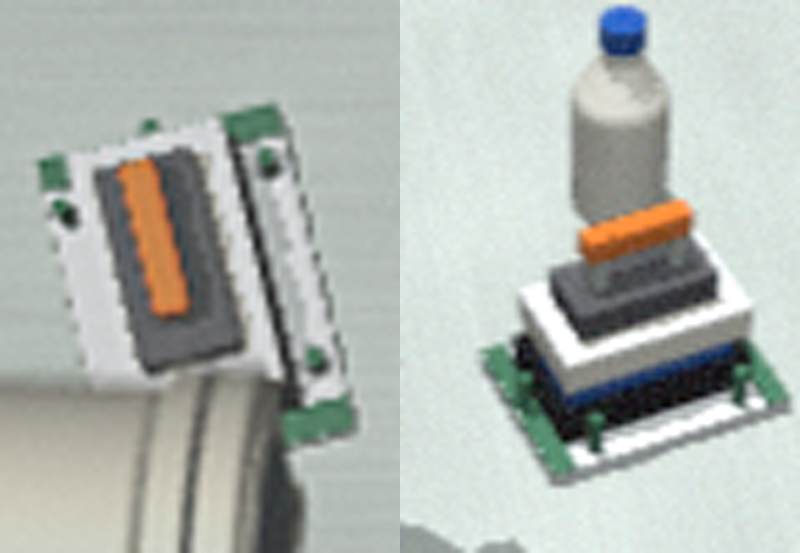

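The full stack stands level and centred on the green plate, the arm is clear, and all measured heights match.

```bash
python3 -c "
from workcell import bot
print(bot.hand_in())"
```

```text
the job is handed in; nothing more can be done
None
```

I built the full stack (carrier, blue block, lid, weight) on the green plate and handed it in at about 33 s. The last images showed it level and centred with the arm clear, but the hand-in returned no verdict.

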